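# Hook a trapped brass key out of a lens-assembly jig

### The job

A brass key is trapped in the covered slot of the aluminium lens jig. Take the orange-handled hooked pick from its stand, reach it down through the slit behind the key, feel gently for the slot floor with the hook and drag the key right out of the slot's mouth so that it lies flat on the apron, then hang the pick back upright in its stand. Use only the pick on the key and jig, never press or pull on either of them with more than 20 N, and leave the lens rack, bottle and swab cup where they are.

Things in the scene. Friction and masses are not known exactly. Their poses are not given: they have to be found in the camera images.
- jig: Aluminium jig fixed to the bench, 250 mm long (x -105 to +145), 90 wide, 30 high. Origin: underside, below the middle of the slot's mouth; x runs from the mouth into the slot, z up. Guideway along x, from the mouth (x 0) to a closed end at x 135: floor at z 12, y -10 to +10, roofed from z 22 to 30 but for a slit 11 wide on the centre line, open at the mouth, running to x 125.
- apron (a point): Middle of the open apron before the mouth, at floor height (jig x -50, y 0, z 12 mm; axes as the jig). The guideway floor goes on level as the apron: jig x -100 to 0, y -28 to +28, inside a rim 8 mm high and 5 thick.
- plunger_point (a point): Middle of the guideway floor beside a blunt spring plunger, 16 mm inside the mouth, that stands 4 mm out of the +y wall. The key pushes it aside in passing: the drag rises there to several newtons (about 5 to 12 N) and drops once the key is past.
- key: Brass key, 50 mm long (x), 18 wide, 6 thick, 50 g, loose on the guideway floor under the roof; a strip of it shows through the slit. Origin: centre of its underside. Rounded nose at x -25, towards the mouth; square tail at x +25, deeper in. Its origin starts 58 to 80 mm inside the mouth. It cannot be lifted through the slit.
- pick: Hooked pick, 90 g, hanging upright by its collar. Origin: on the shank axis at the collar's underside, z up. Collar x -25 to +15, y -12 to +12, 6 mm thick. Orange handle, 16 x 16 mm, z 6 to 66. Below, a 6 mm round steel shank ends in a foot of the same bar pointing to -x, its end 13 mm from the shank axis; its length below the origin is not measured (see pick_handle).
- pick_handle (a point): Middle of the pick's handle (36 mm above the pick's origin). The shank is clamped in the handle at a length that differs every time and is NOT measured: the foot's lowest surface is 60 to 90 mm below the pick's origin. It holds against 60 N. Find it by gently touching the slot floor with the foot; a foot more than 4 mm above the floor passes over the key.
- stand: Pick stand, fixed: black feet, blue top plate 70 x 78 mm, 8 thick, top at z 115 mm, with a hole 23 mm (x) by 13 (y) in its centre, free beneath down to z 8. Origin: centre of its underside. The pick hangs with its collar on the plate, shank axis about 5 mm to +x of the hole's centre, hook to the stand's -x.
- lens_rack: Bystander: loose black rack of six green lenses, 120 x 90 x 34 mm. Origin: centre of its underside.
- solvent_bottle: Bystander: loose black bottle with steel cap, 56 mm diameter, 128 high. Origin: centre of its underside.
- swab_cup: Bystander: loose dark steel cup of swabs, 66 mm diameter, 152 high with swabs. Origin: centre of its underside.
There are look-alikes about, which are no part of the job. There is more than one size of the pick; the job needs the middle-sized.

How it is judged:
By the outcome, as a careful person would: the job done as asked, in the order asked, and still so for the second after the job is handed in, with the robot touching nothing.
It also fails if it takes over 59 s, if anything falls off the work surface, if the arm or the gripper's body presses on something with over 40 N, if the wrist force passes 120 N, or if a joint passes its speed limit or range.

### The arm

A 7-joint arm with a two-finger parallel gripper is mounted at the origin on the work surface. World frame = base frame: x ahead of the robot, y to its left, z up, the work surface at z = 0. Lengths are in mm, angles in rad, forces in N, time in s.
With the tool pointing down it reaches from about 400 to 875 mm from the base axis. Payload 6.5 kg.
Tool frame: the origin (TCP) lies midway between the tips of the shut fingers; the grasp point (between the pads) lies 19 mm behind it; x points along the fingers, z is the direction in which the jaws open and shut, and the axes are right-handed (so a half turn about x gives the same grasp; the last joint's range is limited). The gripper opens to 85 mm and grips with 20 to 120 N. Pads are 22 mm wide; open, the fingers measure 114 mm over their backs; the gripper's body (76 mm by 85 mm) begins 54 mm behind the grasp point. The pads swing forward as they close: fully open they stand 13 mm farther back than shut.
Start: joints at [1.196, 0.536, -0.004, 1.538, 0.003, 1.067, -0.071], TCP at [197.541, -619.248, 231.29] pointing down, gripper open.
Joint ranges: [-2.7, 2.7], [-0.37, 2.16], [-1.27, 1.26], [0.24, 2.4], [-1.31, 4.45], [0.19, 1.91], [-2.76, 2.76]. Speed limits (rad/s): [2.39, 2.39, 3.14, 3.14, 3.14, 3.14, 3.14].

### API

Orientations are given as a unit quaternion [w, x, y, z].
In Python, from rig import * gives the robot as it stands.
- The arm moves only by the tool carry_out, never from a script. Its argument "moves" is a list that holds one entry, the list of rows, each a list of 6 numbers: the shift along the tool's x, y, z each as a share of 250 mm, from -1 to 1, then the turn, a rotation vector about the tool's x, y, z each as a share of 45 degrees, from -1 to 1. A call has 1 to 20 rows; each row is the pose to reach, as a shift and turn from the pose commanded when the call began, along the tool's axes at that moment; what a row does not reach only later rows make up. A row lasts 1/8 s, in which the tool goes at most 62.5 mm and 10.7 degrees, less where a joint would pass 70% of its speed; a pose out of reach is approached as far as the arm can. A call with a number of a shift or a turn outside -1 to 1 is refused whole. A call with a gripper value outside its range is refused whole. "fingers" is the closure, from 0 (fully open) to 1 (shut), set as the call begins (left out, the last holds). The fingers move at their own pace and stop on an object; the grip force is fixed at half the most. Time passes only in rows, so rows that repeat a pose let the fingers close. It gives the time, the measured TCP pose, the force and the opening at its end, in the units of the state.
- state(): the state, without advancing time (a new reading comes with each control period).
- read_camera(name): name is "scene" or "top"; returns a dict with "pixels" (480x640x3 uint8, blue, green, red), "range_z" (480x640 float32, mm along the optical axis (not along the pixel's ray), 0 where there is no reading), "mtx" (3x3 intrinsics, pixels), "k1" (the pictures are not rectified: a ray, as slopes to the right and down, at radius r is drawn at 1 + k1 r^2 times it, then the intrinsics apply), "origin" and "rotation" of the camera in the world. Camera axes: x right, y up, looking along -z (the intrinsics and any distortion apply to the point x, -y, -z); pixel columns grow to the right and rows downward; lengths in mm; the calibration is good to about 2 mm. A picture is of the moment at which its call begins.
- close_job(): hands the job in, once; it reports no verdict.
Trained networks look in the newest picture that a camera, given by its name, has taken for a name from the list of things; names that differ only in an ending like _2 or _b are one class to them, and where a whole thing is asked for, a point or a joint stands for the part that bears it (a point fixed in the world has none). Each returns a list of dicts, best first, with "p" (0 to 1); they miss things now and then, are a little off and sometimes report something else, mostly with a low value. They report only what shows in the picture. A call takes as long as a camera call. They do not tell look-alikes from the thing itself.
- look_for(name, camera): "uv" ([column, row] in pixels, amid what is visible of it).
- masks_of(name, camera): "pixels" (480x640 bool, what is visible of it) and "uv" ([column, row] in pixels, amid what is visible of it).
The state is a dict: "time_s": time; "q": joint angles; "qvel": joint speeds; "effort": joint torques, N m; "tcp_pos": TCP position; "tool_rot": TCP orientation; "contact_force": force on the tool from outside, world axes, zero at the start; "wrist_torque": the same for the moment, N m; "finger_gap": finger opening in mm.
Only numpy, scipy, OpenCV 4.12 (cv2) and the standard library are available. Lean on these libraries where they do the work, as an engineer would, in place of code of your own. Each camera call takes 0.05 s, during which the arm holds its last target. There are 200 camera calls.

## Working session

There is one attempt and no reset: what is moved stays moved. The work goes in short steps, Python scripts to look and compute and a tool call to move; the robot and the scene stay as the last step left them, time stands still between calls to the robot, and variables do not carry over. Pictures are saved under pics/ and viewed, about 8 in all and at most 12, crops included, and the job is handed in when it is done.

Besides the shell and the picture viewer there is one more tool, called after "Emit:" as name([rows], argument=value, ...), one row to a line, values as JSON. carry_out: Moves the arm, as the interface text tells. Shift numbers are shares of 250 mm and turn numbers shares of 45 degrees, none past 1 either way. Its arguments: {"type":"object","properties":{"moves":{"type":"array"},"fingers":{"type":"number"}},"required":["moves"]}

```bash
mkdir -p pics; ls; python3 - <<'E'
from rig import *
import cv2,numpy as np
for c in ["scene","top"]:
    d=read_camera(c); cv2.imwrite(f"pics/{c}0.png",d["pixels"])
    print(c,d["mtx"],d["k1"],d["origin"],d["rotation"])
    np.savez(f"{c}0.npz",**d)
    for n in ["jig","key","pick","stand","pick_handle","lens_rack","solvent_bottle","swab_cup"]:
        print(n,[(np.round(r["uv"]).tolist(),round(r["p"],2)) for r in look_for(n,c)])
print(state())
E
```

```text
pics
scene [[590.59565011   0.         320.0356775 ]
 [  0.         590.59565011 233.04454742]
 [  0.           0.           1.        ]] -0.1925883889569265 [970.67386736 669.85128532 795.21591562] [0.27272824 0.12740377 0.39755095 0.86679918]
jig [([410.0, 363.0], 0.67), ([287.0, 272.0], 0.64)]
key [([266.0, 279.0], 0.53)]
pick [([376.0, 315.0], 0.79), ([515.0, 338.0], 0.74), ([419.0, 326.0], 0.58)]
stand [([413.0, 361.0], 0.75)]
pick_handle [([513.0, 338.0], 0.86), ([419.0, 323.0], 0.81), ([374.0, 316.0], 0.54)]
lens_rack [([288.0, 274.0], 0.58), ([259.0, 187.0], 0.57)]
solvent_bottle [([190.0, 208.0], 0.94)]
swab_cup [([322.0, 369.0], 0.62)]
top [[553.5603981    0.         317.4606621 ]
 [  0.         553.5603981  241.19761821]
 [  0.           0.           1.        ]] 0.035361458973412224 [ 367.40602266   35.76914675 1083.21352404] [-0.69692005 -0.03961244  0.0633691   0.71324446]
jig [([323.0, 229.0], 0.85)]
key [([322.0, 208.0], 0.5)]
pick [([129.0, 351.0], 0.96), ([144.0, 233.0], 0.71), ([240.0, 267.0], 0.59)]
stand [([160.0, 248.0], 0.79)]
pick_handle [([128.0, 350.0], 0.65
[... 158 characters left out ...]

{'time_s': 0.9, 'q': array([ 1.19582284,  0.53638542, -0.00439329,  1.53787816,  0.00258318,
        1.06731627, -0.071201  ]), 'qvel': array([-0.00095414,  0.00128203,  0.00034513,  0.00048228,  0.00063691,
        0.00142658,  0.00148618]), 'effort': array([-1.18281723e-04, -5.83310974e+01,  1.04785480e+00, -2.59433681e+01,
        1.25011738e-02,  1.87214020e-03,  1.67664837e-05]), 'tcp_pos': array([ 197.53037652, -619.25955444,  231.30793693]), 'tool_rot': array([ 0.57094682,  0.41715105,  0.57094237, -0.41716848]), 'contact_force': array([-0.74268678,  0.05400418,  0.47729573]), 'wrist_torque': array([-5.38869685e-06,  1.16729932e-02, -6.19613432e-03]), 'finger_gap': 85.47817543814395}
```

View pics/scene0.png

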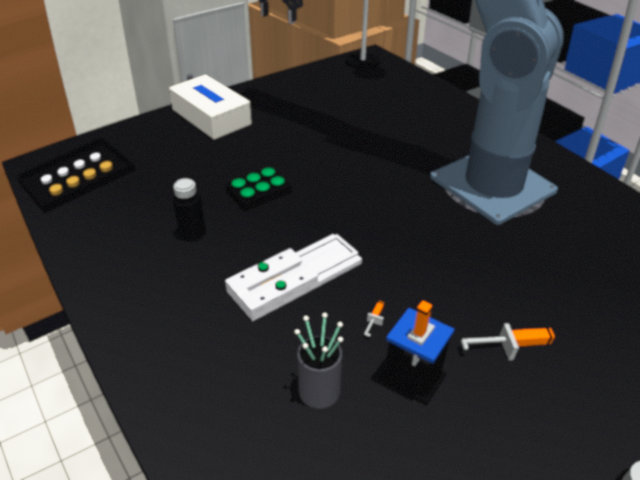

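View pics/top0.png

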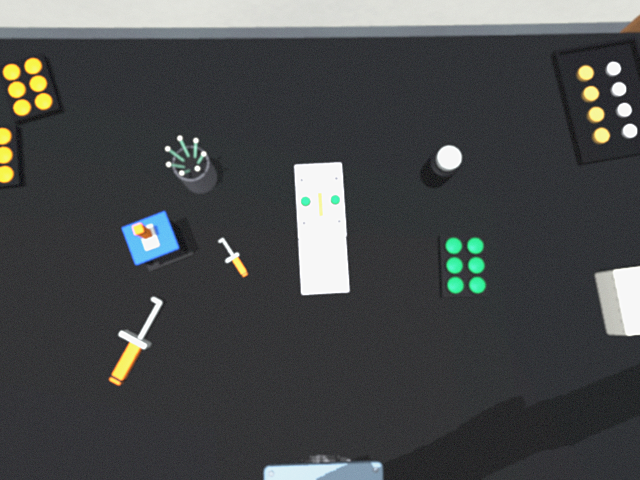

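Scene: white jig centre (325,229) in top view with its mouth toward the robot and the key strip at about (321,205). The middle-sized pick hangs in the blue stand at (150,238). The large pick (130,345) and small pick (235,260) lie on the bench.

```bash
cat > h.py <<'E'
import numpy as np,cv2
from scipy.spatial.transform import Rotation as R
def rot(d):
    q=np.asarray(d["rotation"]); return R.from_quat([q[1],q[2],q[3],q[0]]).as_matrix() if q.size==4 else q
def rays(d,uv):
    k=np.array([float(d["k1"]),0,0,0])
    n=cv2.undistortPoints(np.asarray(uv,float).reshape(-1,1,2),d["mtx"],k).reshape(-1,2)
    return np.c_[n[:,0],-n[:,1],-np.ones(len(n))]
def cloud(d):
    v,u=np.mgrid[:480,:640]; r=rays(d,np.c_[u.ravel(),v.ravel()])*d["range_z"].reshape(-1,1)
    return (r@rot(d).T+d["origin"]).reshape(480,640,3)
def onz(d,uv,z):
    r=rays(d,uv)@rot(d).T; o=np.asarray(d["origin"])
    return o+r*((z-o[2])/r[:,2])[:,None]
def proj(d,P):
    c=(np.atleast_2d(P)-d["origin"])@rot(d); c=c*[1,-1,-1]
    return cv2.projectPoints(c.reshape(-1,1,3),np.zeros(3),np.zeros(3),d["mtx"],np.array([float(d["k1"]),0,0,0]))[0].reshape(-1,2)
E
python3 - <<'E'
from h import *
T=dict(np.load("top0.npz")); S=dict(np.load("scene0.npz"))
for nm,d in (("top",T),("scene",S)):
    C=cloud(d); p=d["pixels"].astype(int); B,G,Rr=p[...,0],p[...,1],p[...,2]
    print(nm,"table z",np.median(C[300:330,200:260,2] if nm=="top" else C[330:360,150:200,2]))
    blue=(B>130)&(Rr<80)&(G<130)
    box=(C[...,0]>300)&(C[...,0]<700)&(C[...,2]>95)&(C[...,2]<130)&(C[...,1]>0)
    m=blue&box; print("plate",m.sum(),np.median(C[m],0),cv2.minAreaRect(C[m][:,:2].astype(np.float32)))
    white=(p.min(2)>130)&(C[...,2]>3)&(C[...,2]<45)&(C[...,0]>200)&(C[...,0]<620)&(abs(C[...,1]-30)<110)
    n,l,st,ce=cv2.connectedComponentsWithStats(white.astype(np.uint8)); i=1+st[1:,4].argmax(); m=l==i
    print("jig",m.sum(),np.median(C[m],0),cv2.minAreaRect(C[m][:,:2].astype(np.float32)))
    c=cv2.boxPoints(cv2.minAreaRect(np.argwhere(m)[:,::-1].astype(np.float32))); print(c, onz(d,c,30).round(1))
    org=(Rr>150)&(G<200)&(B<80)&(C[...,2]>150)&(C[...,2]<200)&(C[...,0]>200)
    print("handle",org.sum(),np.median(C[org],0),C[org].min(0),C[org].max(0))
    col=(p.min(2)>120)&(C[...,2]>110)&(C[...,2]<130)&(C[...,0]>300)&(C[...,0]<600)&(C[...,1]>200)
    if col.sum()>5: print("collar",col.sum(),C[col].mean(0),cv2.minAreaRect(C[col][:,:2].astype(np.float32)))
cv2.imwrite("pics/crop_top.png",np.hstack([cv2.resize(T["pixels"][150:310,280:365],None,fx=3.5,fy=3.5,interpolation=2),cv2.resize(T["pixels"][205:275,115:195],(420,560),interpolation=2)[:560]]) if False else cv2.resize(T["pixels"][155:300,110:355],None,fx=3.2,fy=3.2,interpolation=2))
E
```

```text
top table z 0.23970737537263176
plate 84 [517.07308817 264.21530548 110.29885479] ((509.86724853515625, 271.08612060546875), (53.14412307739258, 104.03540802001953), 62.720985412597656)
jig 4586 [519.93936959 -11.18401034  17.05780166] ((521.7351684570312, -11.710159301757812), (198.55271911621094, 96.20709228515625), 1.5298449993133545)
[[295.07077 191.7388 ]
 [343.3702  188.97882]
 [349.2612  292.07077]
 [300.96176 294.83075]] [[619.9  39.4  30. ]
 [623.7 -55.   30. ]
 [422.7 -59.7  30. ]
 [419.6  32.2  30. ]]
handle 51 [521.7863121  289.66499604 164.03113123] [517.93338511 286.95533474 150.38081137] [531.23423866 295.67133592 180.09840885]
collar 338 [520.69289065 294.93702631 119.17229547] ((526.184326171875, 302.2093200683594), (56.413185119628906, 38.148338317871094), 21.212604522705078)
scene table z -0.5272504656653609
plate 1423 [527.94828863 305.26450353 114.51491322] ((521.6016845703125, 295.1337585449219), (73.83230590820312, 79.38320922851562), 20.64449119567871)
jig 3639 [ 5.32856561e+02 -2.47100855e-01  1.80308161e+01] ((521.6585693359375, -20.34510040283203), (198.62478637695312, 119.9668960571289), 0.9746015071868896)
[[250.53288 267.2491 ]
 [339.75433 219.66434]
 [362.17645 261.70584]
 [272.95502 309.29062]] [[619.5 -51.8  30. ]
 [399.3 -69.5  30. ]
 [438.9  55.2  30. ]
 [640.2  61.6  30. ]]
handle 217 [531.69828223 300.78499121 170.84477318] [516.48140707 289.45133161 150.07333382] [536.5132135  307.46117806 182.92713067]
collar 347 [495.18876768 455.05073585 122.42426874] ((491.1734313964844, 470.59283447265625), (46.55249786376953, 379.0971374511719), 9.111169815063477)
```

View pics/crop_top.png

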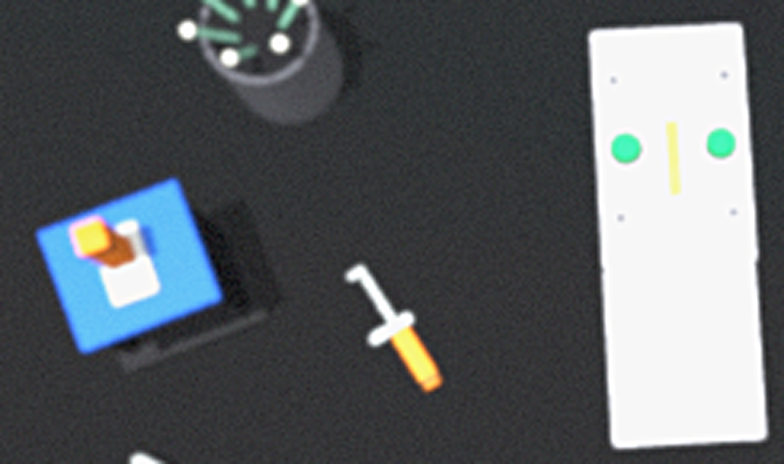

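```bash
cat > fit.py <<'E'
from h import *
from scipy.optimize import minimize
def maskhull(ch,roi,th):
    x0,y0,x1,y1=roi; s=6
    im=cv2.resize(ch[y0:y1,x0:x1].astype(np.float32),None,fx=s,fy=s,interpolation=cv2.INTER_CUBIC)
    n,l,st,_=cv2.connectedComponentsWithStats((im>th).astype(np.uint8)); i=1+st[1:,4].argmax()
    p=np.argwhere(l==i)[:,::-1]; p=(p+.5)/s-.5+[x0,y0]
    return cv2.convexHull(p.astype(np.float32))
def place(P,v): 
    c,s=np.cos(v[2]),np.sin(v[2]); return np.c_[P[:,0]*c-P[:,1]*s+v[0],P[:,0]*s+P[:,1]*c+v[1],P[:,2]]
def box(a,b,c,d,e,f): return np.array([[x,y,z] for x in(a,b) for y in(c,d) for z in(e,f)],float)
def fit(d,hull,P,v0):
    A=cv2.contourArea(hull)
    def f(v):
        w=np.array([v[0],v[1],v[2]/100]); h=cv2.convexHull(proj(d,place(P,w)).astype(np.float32))
        i=cv2.intersectConvexConvex(hull,h)[0]; return 1-i/(A+cv2.contourArea(h)-i)
    s=np.array([v0[0],v0[1],v0[2]*100]); 
    for _ in range(3):
        r=minimize(f,s,method="Nelder-Mead",options=dict(initial_simplex=np.vstack([s,s+np.diag([8,8,8])]),xatol=.02,fatol=1e-6)); s=r.x
    return np.round([s[0],s[1],s[2]/100],3),round(r.fun,4)
JIG=np.vstack([box(0,145,-45,45,0,30),box(-105,0,-33 if 0 else -45,45,0,20)])
PL=box(-35,35,-39,39,107,115)
E
python3 - <<'E'
from fit import *
from rig import *
T=dict(np.load("top0.npz")); S=dict(np.load("scene0.npz"))
for nm,d,rj,rp in (("top",T,(280,150,365,305),(110,200,190,275)),("scene",S,(210,225,375,330),(380,300,465,365))):
    p=d["pixels"].astype(float)
    print(nm,"jig",fit(d,maskhull(p.min(2),rj,110),JIG,(525,-10,.0)))
    print(nm,"plate",fit(d,maskhull(p[...,0]-p[...,2],rp,75),PL,(520,298,.35)))
q=state()["tool_rot"]; print(R.from_quat([q[1],q[2],q[3],q[0]]).as_matrix().round(3))
# key strip ends, top; and collar
p=T["pixels"].astype(int); m=(p[...,2]>180)&(p[...,0]<190); m[:150]=0;m[260:]=0;m[:,:300]=0;m[:,345:]=0
uv=np.argwhere(m)[:,::-1]; print(uv.min(0),uv.max(0)); 
a=uv[uv[:,1]==uv[:,1].min()].mean(0)-[0,.5]; b=uv[uv[:,1]==uv[:,1].max()].mean(0)+[0,.5]
print("key ends",onz(T,[a,b],18).round(1))
for d,n in((T,"top"),(S,"scene")):
    hd=d["pixels"].astype(int); C=cloud(d); roi=np.zeros((480,640),bool)
    if n=="top": roi[215:275,125:180]=1
    else: roi[295:345,400:440]=1
    m=roi&(hd.min(2)>150)
    print(n,"collar",m.sum(),np.argwhere(m).min(0),np.argwhere(m).max(0))
    uv=np.argwhere(m)[:,::-1]; print(cv2.minAreaRect(onz(d,uv,121)[:,:2].astype(np.float32)))
E
```

```text
top jig (array([ 5.27983e+02, -1.08320e+01,  5.50000e-02]), np.float64(0.0836))
top plate (array([5.21490e+02, 2.95689e+02, 3.64000e-01]), np.float64(0.0939))
scene jig (array([ 5.28035e+02, -9.14700e+00,  2.90000e-02]), np.float64(0.0298))
scene plate (array([5.20784e+02, 2.94628e+02, 3.54000e-01]), np.float64(0.0372))
[[-0.     0.953  0.304]
 [-0.     0.304 -0.953]
 [-1.    -0.     0.   ]]
[318 193] [322 215]
key ends [[620.3  -8.6  18. ]
 [574.2  -8.4  18. ]]
top collar 336 [222 131] [250 159]
((524.7365112304688, 300.6905517578125), (54.00798034667969, 37.0711555480957), 20.15252113342285)
scene collar 145 [323 409] [342 433]
((521.7181396484375, 297.5643005371094), (41.5040168762207, 23.481168746948242), 14.686699867248535)
```

```bash
python3 - <<'E'
from fit import *
T=dict(np.load("top0.npz"));d=T;p=d["pixels"].astype(float)
out=[]
for rj,ch,th,P,v in(((280,150,365,305),p.min(2),110,JIG,(528,-9.5,.04)),((110,200,190,275),p[...,0]-p[...,2],75,PL,(521,295,.355))):
    H=maskhull(ch,rj,th); h=cv2.convexHull(proj(d,place(P,v)).astype(np.float32))
    print(H.reshape(-1,2).min(0),H.reshape(-1,2).max(0),cv2.contourArea(H),h.reshape(-1,2).min(0),h.reshape(-1,2).max(0),cv2.contourArea(h))
    for f in(0,1,2): print(cv2.intersectConvexConvex(H,h)[0])
    x0,y0,x1,y1=rj; im=cv2.resize(p[y0:y1,x0:x1].astype(np.uint8),None,fx=4,fy=4,interpolation=2)
    for g,c in((H,(0,0,255)),(h,(0,200,0))): cv2.polylines(im,[((g.reshape(-1,2)-[x0,y0]+.5)*4-.5).round().astype(np.int32)],True,c,1)
    out.append(cv2.copyMakeBorder(im,0,600-im.shape[0] if im.shape[0]<600 else 0,0,0,0)[:600])
cv2.imwrite("pics/ov.png",np.hstack(out))
E
```

```text
[293.25    161.41667] [349.58334 294.91666] 6537.5009854636155 [293.60483 163.70863] [348.22833 294.74277] 5986.489520885982
5986.4697265625
5986.4697265625
5986.4697265625
[120.75    210.08333] [179.08333 265.08334] 2059.1387314266176 [121.22072 211.69559] [178.4981  265.19455] 1865.7166021034354
1865.56640625
1865.56640625
1865.56640625
```

View pics/ov.png

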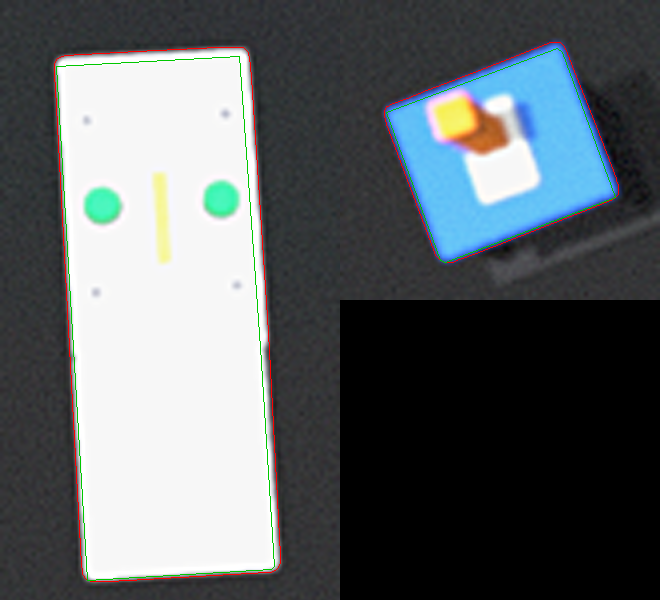

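The overlay shows the top picture blooming about 1 px around the jig (60–275, 50–580 in the crop) and the plate, so I'll add an inflation term to the fit.

```bash
cat >> fit.py <<'E'
def offs(h,t):
    m=cv2.minAreaRect(h); return m
def fit2(d,hull,mk,v0):
    A=cv2.contourArea(hull)
    def f(v):
        h=cv2.convexHull(proj(d,place(mk(v[3]),[v[0],v[1],v[2]/100])).astype(np.float32))
        i=cv2.intersectConvexConvex(hull,h)[0]; return 1-i/(A+cv2.contourArea(h)-i)
    s=np.array([v0[0],v0[1],v0[2]*100,.8])
    for _ in range(4):
        r=minimize(f,s,method="Nelder-Mead",options=dict(initial_simplex=np.vstack([s,s+np.diag([4,4,4,1])]),xatol=.01,fatol=1e-7)); s=r.x
    return np.round([s[0],s[1],s[2]/100,s[3]],3),round(float(r.fun),4)
mj=lambda t:np.vstack([box(0,145+t,-45-t,45+t,0,30),box(-105-t,0,-45-t,45+t,0,20)])
mp=lambda t:box(-35-t,35+t,-39-t,39+t,107,115)
E
python3 - <<'E'
from fit import *
for nm,rj,rp in (("top",(280,150,365,305),(110,200,190,275)),("scene",(210,225,375,330),(380,300,465,365))):
    d=dict(np.load(nm+"0.npz")); p=d["pixels"].astype(float)
    print(nm,"jig",*fit2(d,maskhull(p.min(2),rj,110),mj,(528,-9.5,.04)))
    print(nm,"plate",*fit2(d,maskhull(p[...,0]-p[...,2],rp,75),mp,(521,295,.355)))
J=np.array([528,-9.5,.045])
p=T=dict(np.load("top0.npz"));
c,s=np.cos(J[2]),np.sin(J[2])
def tojig(P): q=P[:,:2]-J[:2]; return (q@np.array([[c,-s],[s,c]])).round(1)
print("strip in jig",tojig(onz(T,[[318+ (671/3.2-int(671/3.2)),0]],18)), tojig(onz(T,[[110+671.5/3.2,155+123/3.2],[110+677/3.2,155+193/3.2]],18)))
E
```

```text
top jig [ 5.30012e+02 -1.07690e+01  3.30000e-02  3.15500e+00] 0.0053
top plate [5.22305e+02 2.94743e+02 3.66000e-01 2.02000e+00] 0.0076
scene jig [ 5.26951e+02 -1.01900e+01  3.00000e-02  1.11600e+00] 0.0219
scene plate [5.20587e+02 2.94166e+02 3.65000e-01 8.44000e-01] 0.0087
strip in jig [[497.8 -30.4]] [[90.4 -3.8]
 [46.4 -4.1]]
```

```bash
cat >> h.py <<'E'
def delta(a,b):
    "a,b: x,y,z,yaw(deg of tool z) -> shares"
    t=np.radians(a[3]); D=np.subtract(b[:3],a[:3]); 
    ax=np.array([[0,0,-1],[-np.sin(t),np.cos(t),0],[np.cos(t),np.sin(t),0]])
    return (ax@D/250).round(4).tolist()+[round(-(b[3]-a[3])/45,4)]
def cur():
    from rig import state
    s=state(); q=s["tool_rot"]; M=R.from_quat([q[1],q[2],q[3],q[0]]).as_matrix()
    return [*s["tcp_pos"],np.degrees(np.arctan2(M[1,2],M[0,2]))],s,M
E
python3 - <<'E'
from h import *
W=[(197.5,-619.2,231.3,-72.3),(400,-512,240,-52),(551,-344,240,-32),(636,-135,240,-12),(640,90,240,5),(526,296,240,21)]
for a,b in zip(W,W[1:]): print(delta(a,b))
E
```

```text
[-0.0348, 0.902, -0.1622, -0.4511]
[0.0, 0.8897, -0.1577, -0.4444]
[0.0, 0.8891, -0.1547, -0.4444]
[0.0, 0.8837, -0.1715, -0.3778]
[0.0, 0.8606, -0.3824, -0.3556]
```

Emit:
carry_out([
  [[-0.035, 0.9, -0.16, -0.45, 0, 0], [-0.035, 0.9, -0.16, -0.45, 0, 0], [-0.035, 0.9, -0.16, -0.45, 0, 0], [-0.035, 0.9, -0.16, -0.45, 0, 0]],
], fingers=0)

```text
time_s: 1.4
tcp_pos: [403.1, -510.4, 240.3]
tool_rot: [0.636, 0.31, 0.636, -0.309]
contact_force: [-0.4, -0.4, -0.2]
finger_gap: 85.5
```

Emit:
carry_out([
  [[0, 0.89, -0.16, -0.444, 0, 0], [0, 0.89, -0.16, -0.444, 0, 0], [0, 0.89, -0.16, -0.444, 0, 0], [0, 0.89, -0.16, -0.444, 0, 0]],
])

```text
time_s: 1.9
tcp_pos: [553.1, -340.7, 240.2]
tool_rot: [0.68, 0.195, 0.68, -0.194]
contact_force: [0.8, -0.4, 0.3]
finger_gap: 85.5
```

Emit:
carry_out([
  [[0, 0.89, -0.155, -0.444, 0, 0], [0, 0.89, -0.155, -0.444, 0, 0], [0, 0.89, -0.155, -0.444, 0, 0], [0, 0.89, -0.155, -0.444, 0, 0]],
])

```text
time_s: 2.4
tcp_pos: [637.0, -131.1, 240.2]
tool_rot: [0.703, 0.074, 0.703, -0.073]
contact_force: [1.1, -0.4, 0.3]
finger_gap: 85.4
```

Emit:
carry_out([
  [[0, 0.884, -0.17, -0.378, 0, 0], [0, 0.884, -0.17, -0.378, 0, 0], [0, 0.884, -0.17, -0.378, 0, 0], [0, 0.884, -0.17, -0.378, 0, 0]],
])

```text
time_s: 2.9
tcp_pos: [640.1, 94.1, 240.3]
tool_rot: [0.706, -0.031, 0.706, 0.032]
contact_force: [0.7, 0.4, 0.0]
finger_gap: 85.5
```

Emit:
carry_out([
  [[0, 0.86, -0.382, -0.356, 0, 0], [0, 0.86, -0.382, -0.356, 0, 0], [0, 0.86, -0.382, -0.356, 0, 0], [0, 0.86, -0.382, -0.356, 0, 0], [0, 0.86, -0.382, -0.356, 0, 0], [0, 0.86, -0.382, -0.356, 0, 0]],
])

```text
time_s: 3.65
tcp_pos: [527.6, 295.0, 239.9]
tool_rot: [0.695, -0.129, 0.695, 0.128]
contact_force: [0.7, -0.2, 0.0]
finger_gap: 85.5
```

```bash
python3 - <<'E'
from h import *
from rig import *
c,s,M=cur(); print(np.round(c,2),s["time_s"],s["q"].round(2),s["contact_force"].round(2),M.round(3).tolist())
T=read_camera("top"); S=read_camera("scene")
for n,d in(("top",T),("scene",S)):
    np.savez(n+"1.npz",**d); print(n,proj(d,[[*c[:3]],[526,296,151]]).round(1))
a=cv2.resize(S["pixels"][200:370,330:500],(600,600),interpolation=2)
cv2.imwrite("pics/a.png",a)
E
```

```text
[527.61 295.01 239.94  20.91] 3.65 [-0.17  0.51 -0.58  1.63  0.31  1.09 -0.47] [ 0.68 -0.24  0.  ] [[0.0, -0.357, 0.934], [-0.001, 0.934, 0.357], [-1.0, -0.001, 0.0]]
top [[127.4 221.3]
 [143.1 231.8]]
scene [[428.2 274.8]
 [421.6 318.4]]
```

View pics/a.png

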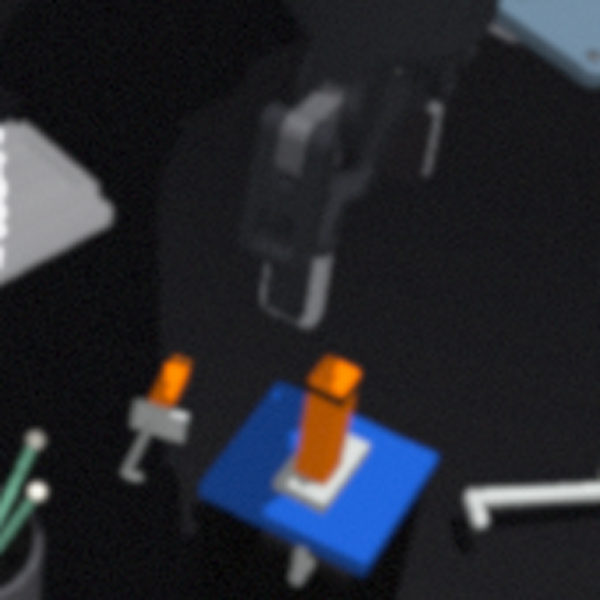

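The picture shows the fingers square over the hanging pick. The handle is at about (330,420), and the jaws open along the stand's x.

Emit:
carry_out([
  [[0.2, 0.006, -0.005, 0, 0, 0], [0.4, 0.006, -0.005, 0, 0, 0], [0.452, 0.006, -0.005, 0, 0, 0], [0.452, 0.006, -0.005, 0, 0, 0], [0.452, 0.006, -0.005, 0, 0, 0]],
])

```text
time_s: 4.38
tcp_pos: [526.8, 297.4, 129.1]
tool_rot: [0.696, -0.128, 0.694, 0.129]
contact_force: [-0.4, -0.2, -0.1]
finger_gap: 85.5
```

Emit:
carry_out([
  [[0, 0, 0, 0, 0, 0], [0, 0, 0, 0, 0, 0], [0, 0, 0, 0, 0, 0], [0, 0, 0, 0, 0, 0], [0, 0, 0, 0, 0, 0], [0, 0, 0, 0, 0, 0], [0, 0, 0, 0, 0, 0], [0, 0, 0, 0, 0, 0]],
], fingers=1)

```text
time_s: 5.38
tcp_pos: [525.6, 296.8, 127.3]
tool_rot: [0.695, -0.128, 0.695, 0.129]
contact_force: [-0.8, -0.6, 4.3]
finger_gap: 15.4
```

```bash
python3 - <<'E'
from h import *
c,s,M=cur(); print(np.round(c,2),s["time_s"],s["contact_force"].round(2),s["wrist_torque"].round(3),s["finger_gap"])
E
```

```text
[525.55 296.83 127.28  20.94] 5.375 [-0.82 -0.59  4.34] [-0.087  0.149 -0.021] 15.443446663694644
```

Emit:
carry_out([
  [[-0.04, 0, 0, 0, 0, 0], [-0.12, 0, 0, 0, 0, 0], [-0.24, 0, 0, 0, 0, 0], [-0.36, 0, 0, 0, 0, 0], [-0.52, 0, 0, 0, 0, 0], [-0.52, 0, 0, 0, 0, 0], [-0.52, 0, 0, 0, 0, 0]],
])

```text
time_s: 6.25
tcp_pos: [525.2, 296.4, 257.1]
tool_rot: [0.695, -0.129, 0.695, 0.128]
contact_force: [-0.8, 0.4, -1.6]
finger_gap: 15.4
```

```bash
python3 - <<'E'
from h import *
from rig import *
c,s,M=cur(); print(np.round(c,2),s["time_s"],s["contact_force"].round(2),s["wrist_torque"].round(3),s["finger_gap"])
W=[tuple(c),(620,160,240,14),(648,-6,200,1.9)]
for a,b in zip(W,W[1:]): print(delta(a,b))
S=read_camera("scene"); np.savez("scene2.npz",**S); T=read_camera("top"); np.savez("top2.npz",**T)
cv2.imwrite("pics/b.png",cv2.resize(S["pixels"][200:370,330:500],(600,600),interpolation=2))
E
```

```text
[525.16 296.39 257.1   20.93] 6.25 [-0.81  0.44 -1.57] [-0.006  0.037 -0.019] 15.351025858562366
[0.0684, -0.6451, 0.1594, np.float64(0.1541)]
[0.16, -0.6714, -0.052, 0.2689]
```

View pics/b.png

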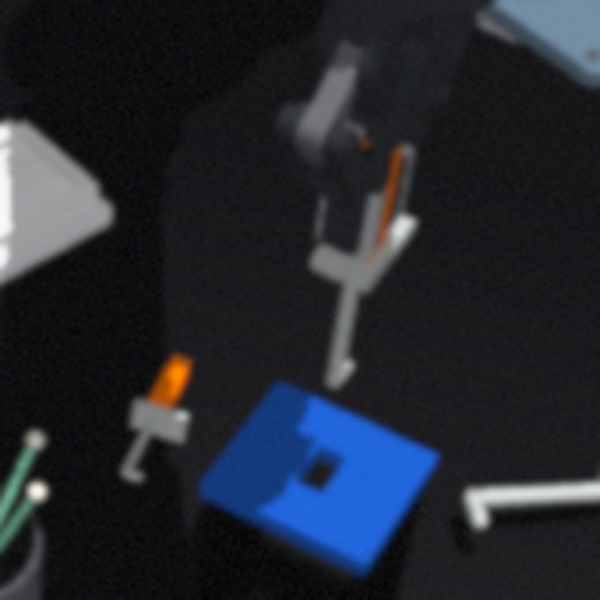

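The picture shows the pick clear of its hole, the collar at about (360,260) and the foot tip at about (340,378), with the hook pointing to the robot.

```bash
python3 - <<'E'
from h import *
S=dict(np.load("scene2.npz"));t=np.radians(20.9); ux=np.array([np.cos(t),np.sin(t),0]); 
for o in([525.2,296.4],):
  for L in (60,65,70,75,80,85,90):
    P=np.array([[*o,245-L]]); print(L,[((proj(S,P+k*ux)[0]-[330,200])*600/170).round(0).tolist() for k in(3,-3,-13)])
  print("collar corners",[((proj(S,np.array([*o,245])+a*ux+b*np.array([-ux[1],ux[0],0]))[0]-[330,200])*600/170).round(0).tolist() for a,b in((-25,-12),(-25,12),(15,-12),(15,12))])
E
```

```text
60 [[332.0, 366.0], [339.0, 357.0], [350.0, 342.0]]
65 [[331.0, 374.0], [337.0, 365.0], [348.0, 350.0]]
70 [[329.0, 383.0], [336.0, 374.0], [347.0, 358.0]]
75 [[328.0, 391.0], [334.0, 382.0], [345.0, 367.0]]
80 [[326.0, 399.0], [333.0, 390.0], [344.0, 375.0]]
85 [[325.0, 408.0], [331.0, 398.0], [342.0, 383.0]]
90 [[323.0, 416.0], [330.0, 407.0], [341.0, 391.0]]
collar corners [[356.0, 205.0], [411.0, 228.0], [309.0, 265.0], [366.0, 290.0]]
```

Emit:
carry_out([
  [[0.05, -0.32, 0.08, 0.15, 0, 0], [0.07, -0.645, 0.16, 0.15, 0, 0], [0.07, -0.645, 0.16, 0.15, 0, 0], [0.07, -0.645, 0.16, 0.15, 0, 0]],
])

```text
time_s: 6.85
tcp_pos: [621.8, 154.9, 237.4]
tool_rot: [0.701, -0.086, 0.703, 0.084]
contact_force: [-1.1, 0.7, -0.8]
finger_gap: 15.3
```

```bash
python3 - <<'E'
from h import *
c,s,M=cur(); print(np.round(c,2),s["time_s"],s["contact_force"].round(2))
print(delta(c,(640,-6.5,190,1.9)))
E
```

```text
[621.79 154.91 237.41  13.77] 6.85 [-1.07  0.68 -0.81]
[0.1896, -0.6444, -0.083, np.float64(0.2638)]
```

Emit:
carry_out([
  [[0.08, -0.32, -0.03, 0.26, 0, 0], [0.2, -0.645, -0.07, 0.265, 0, 0], [0.31, -0.645, -0.071, 0.265, 0, 0], [0.31, -0.645, -0.071, 0.265, 0, 0], [0.31, -0.645, -0.071, 0.265, 0, 0], [0.31, -0.645, -0.071, 0.265, 0, 0]],
])

```text
time_s: 7.6
tcp_pos: [643.0, 2.5, 163.0]
tool_rot: [0.707, -0.015, 0.706, 0.016]
contact_force: [0.1, 1.3, -0.4]
finger_gap: 15.1
```

```bash
python3 - <<'E'
from h import *
from rig import *
c,s,M=cur(); print(np.round(c,2),s["time_s"],s["contact_force"].round(2),M.round(3).tolist())
print(delta(c,(643,-7,134,1.8)))
T=read_camera("top"); S=read_camera("scene"); np.savez("top3.npz",**T); np.savez("scene3.npz",**S)
x0,y0=225,200
im=cv2.resize(S["pixels"][y0:y0+120,x0:x0+120],(600,600),interpolation=2)
x1,y1=280,150
b=cv2.resize(T["pixels"][y1:y1+150,x1:x1+50],(200,600),interpolation=2)
cv2.imwrite("pics/c.png",np.hstack([im,b]))
o=np.array(c[:3])-[0,0,12.3]; t=np.radians(c[3]); ux=np.array([np.cos(t),np.sin(t),0])
for L in(65,70,75,80): print(L,[((proj(S,o-[0,0,L]+k*ux)[0]-[x0,y0]+.5)*5).round(0).tolist() for k in(3,-13)])
J=(528.5,-10.5,.032)
from fit import place
print("slit", [((proj(S,place(np.array([[x,y,30.]]),J))[0]-[x0,y0]+.5)*5).round(0).tolist() for x,y in((0,-5.5),(0,5.5),(125,-5.5),(125,5.5))])
E
```

```text
[643.03   2.45 162.97   2.44] 7.6 [ 0.11  1.31 -0.38] [[0.001, -0.043, 0.999], [0.001, 0.999, 0.043], [-1.0, 0.001, 0.001]]
[0.1159, -0.0378, -0.0017, np.float64(0.0142)]
65 [[130.0, 343.0], [169.0, 324.0]]
70 [[131.0, 353.0], [170.0, 334.0]]
75 [[132.0, 364.0], [171.0, 344.0]]
80 [[134.0, 374.0], [172.0, 355.0]]
slit [[385.0, 298.0], [402.0, 314.0], [104.0, 439.0], [120.0, 457.0]]
```

View pics/c.png

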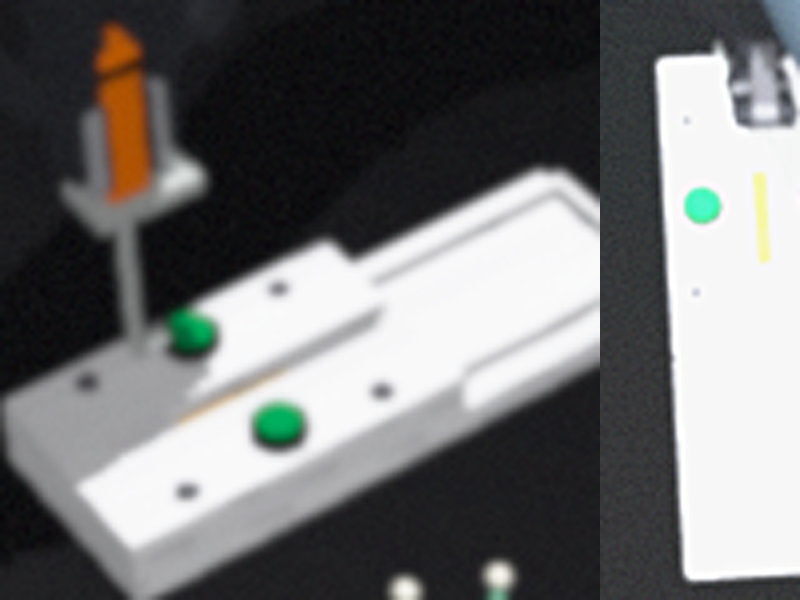

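The left crop shows the foot near (140,350) over the back of the jig, and the slit from (380,312) to (185,410) with the key strip in it. This matches the projected slit to within 1–2 mm.

Emit:
carry_out([
  [[0.0, -0.038, -0.002, 0.014, 0, 0], [0.0, -0.038, -0.002, 0.014, 0, 0], [0.1, -0.038, -0.002, 0.014, 0, 0], [0.116, -0.038, -0.002, 0.014, 0, 0], [0.116, -0.038, -0.002, 0.014, 0, 0], [0.116, -0.038, -0.002, 0.014, 0, 0]],
])

```text
time_s: 8.45
tcp_pos: [643.2, -9.7, 133.9]
tool_rot: [0.707, -0.01, 0.707, 0.01]
contact_force: [1.8, -0.6, -0.4]
finger_gap: 15.2
```

```bash
cat > st.py <<'E'
from h import *
import sys
c,s,M=cur(); print(np.round(c,2),s["time_s"],"F",s["contact_force"].round(2),"M",s["wrist_torque"].round(3),round(s["finger_gap"],2))
if len(sys.argv)>1: print(delta(c,[float(v) for v in sys.argv[1:]]))
E
python3 st.py 643 -7 134 1.8; python3 - <<'E'
from h import *
from rig import *
c,s,M=cur()
S=read_camera("scene"); np.savez("scene4.npz",**S)
x0,y0=225,240
im=cv2.resize(S["pixels"][y0:y0+75,x0:x0+75],(600,600),interpolation=2)
cv2.imwrite("pics/d.png",im)
from fit import place
J=(528.5,-10.5,.032); f=lambda P:((proj(S,P)[0]-[x0,y0]+.5)*8).round(0).tolist()
o=np.array(c[:3])-[0,0,12.3]; ux=np.array([np.cos(.032),np.sin(.032),0])
for L in(65,70,75,80): print(L,[f(o-[0,0,L]+k*ux) for k in(3,-3,-13)])
print([f(place(np.array([[x,y,30.]]),J)) for x,y in((60,-5.5),(60,5.5),(125,-5.5),(125,5.5))])
E
```

```text
[643.15  -9.68 133.91   1.63] 8.45 F [ 1.77 -0.59 -0.39] M [ 0.024 -0.056  0.011] 15.21
[-0.0003, 0.0107, -0.0003, np.float64(-0.0038)]
65 [[190.0, 292.0], [213.0, 281.0], [251.0, 262.0]]
70 [[192.0, 308.0], [215.0, 296.0], [253.0, 278.0]]
75 [[194.0, 324.0], [217.0, 312.0], [254.0, 294.0]]
80 [[196.0, 339.0], [218.0, 328.0], [256.0, 309.0]]
[[405.0, 263.0], [432.0, 290.0], [166.0, 383.0], [191.0, 411.0]]
```

View pics/d.png

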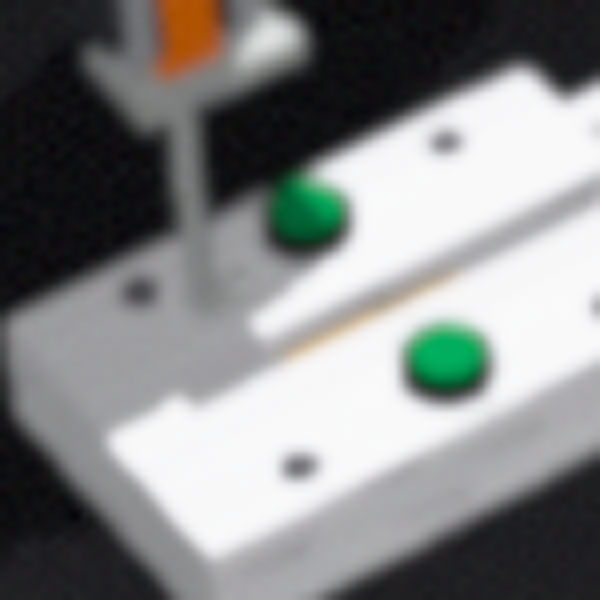

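Emit:
carry_out([
  [[0.0, 0.012, 0, -0.004, 0, 0], [0.02, 0.012, 0, -0.004, 0, 0], [0.04, 0.012, 0, -0.004, 0, 0], [0.064, 0.012, 0, -0.004, 0, 0], [0.064, 0.012, 0, -0.004, 0, 0], [0.064, 0.012, 0, -0.004, 0, 0]],
])

```text
time_s: 9.25
tcp_pos: [642.5, -6.8, 117.0]
tool_rot: [0.707, -0.011, 0.707, 0.011]
contact_force: [-0.4, -0.5, -0.8]
finger_gap: 15.2
```

Emit:
carry_out([
  [[0.004, 0, 0, 0, 0, 0], [0.008, 0, 0, 0, 0, 0], [0.012, 0, 0, 0, 0, 0], [0.012, 0, 0, 0, 0, 0]],
])

```text
time_s: 9.75
tcp_pos: [642.4, -6.8, 113.9]
tool_rot: [0.707, -0.011, 0.707, 0.011]
contact_force: [-0.3, -0.0, -1.0]
finger_gap: 15.0
```

```bash
python3 st.py 643 -6.7 110 1.8
```

```text
[642.39  -6.83 113.9    1.81] 9.75 F [-0.26 -0.05 -1.  ] M [ 0.024 -0.072 -0.056] 14.95
[0.0156, 0.0004, 0.0025, np.float64(0.0002)]
```

Emit:
carry_out([
  [[0.004, 0, 0, 0, 0, 0], [0.008, 0, 0, 0, 0, 0], [0.012, 0, 0, 0, 0, 0], [0.012, 0, 0, 0, 0, 0]],
])

```text
time_s: 10.25
tcp_pos: [642.4, -6.8, 110.9]
tool_rot: [0.707, -0.011, 0.707, 0.011]
contact_force: [-0.2, -0.1, -0.1]
finger_gap: 15.0
```

```bash
python3 st.py
```

```text
[642.42  -6.81 110.9    1.81] 10.25 F [-0.25 -0.07 -0.13] M [ 0.042  0.017 -0.042] 15.04
```

Emit:
carry_out([
  [[0.004, 0, 0, 0, 0, 0], [0.008, 0, 0, 0, 0, 0], [0.008, 0, 0, 0, 0, 0], [0.008, 0, 0, 0, 0, 0]],
])

```text
time_s: 10.75
tcp_pos: [642.5, -6.8, 109.0]
tool_rot: [0.707, -0.011, 0.707, 0.011]
contact_force: [-0.0, 0.3, -0.2]
finger_gap: 15.1
```

```bash
python3 st.py
```

```text
[642.5   -6.81 109.03   1.81] 10.75 F [-0.01  0.25 -0.17] M [-0.015  0.037 -0.029] 15.14
```

Emit:
carry_out([
  [[0.004, 0, 0, 0, 0, 0], [0.008, 0, 0, 0, 0, 0], [0.012, 0, 0, 0, 0, 0], [0.012, 0, 0, 0, 0, 0]],
])

```text
time_s: 11.25
tcp_pos: [642.4, -6.8, 105.9]
tool_rot: [0.707, -0.011, 0.707, 0.011]
contact_force: [-0.9, -0.6, -0.8]
finger_gap: 15.0
```

Emit:
carry_out([
  [[0.004, 0, 0, 0, 0, 0], [0.008, 0, 0, 0, 0, 0], [0.008, 0, 0, 0, 0, 0]],
])

```text
time_s: 11.62
tcp_pos: [642.4, -6.8, 103.9]
tool_rot: [0.707, -0.011, 0.707, 0.011]
contact_force: [0.0, -0.4, -1.5]
finger_gap: 15.3
```

```bash
python3 st.py
```

```text
[642.38  -6.82 103.91   1.81] 11.625 F [ 0.01 -0.44 -1.49] M [0.023 0.002 0.028] 15.31
```

Free so far. I'll keep feeling downward in small steps.

Emit:
carry_out([
  [[0.004, 0, 0, 0, 0, 0], [0.008, 0, 0, 0, 0, 0], [0.008, 0, 0, 0, 0, 0]],
])

```text
time_s: 12.0
tcp_pos: [642.4, -6.8, 101.9]
tool_rot: [0.707, -0.011, 0.707, 0.011]
contact_force: [0.5, -0.3, -0.7]
finger_gap: 14.9
```

```bash
python3 st.py
```

```text
[642.39  -6.79 101.9    1.81] 12.0 F [ 0.48 -0.35 -0.65] M [ 0.022  0.054 -0.026] 14.9
```

Emit:
carry_out([
  [[0.004, 0, 0, 0, 0, 0], [0.008, 0, 0, 0, 0, 0], [0.008, 0, 0, 0, 0, 0]],
])

```text
time_s: 12.38
tcp_pos: [642.4, -6.8, 99.9]
tool_rot: [0.707, -0.011, 0.707, 0.011]
contact_force: [0.6, 0.6, -0.5]
finger_gap: 15.3
```

```bash
python3 st.py
```

```text
[642.4   -6.83  99.93   1.81] 12.375 F [ 0.64  0.58 -0.49] M [-0.009 -0.016  0.01 ] 15.26
```

Emit:
carry_out([
  [[0.002, 0, 0, 0, 0, 0], [0.004, 0, 0, 0, 0, 0], [0.004, 0, 0, 0, 0, 0]],
])

```text
time_s: 12.75
tcp_pos: [642.4, -6.8, 99.0]
tool_rot: [0.707, -0.011, 0.707, 0.011]
contact_force: [-0.2, 0.3, -0.7]
finger_gap: 15.2
```

```bash
python3 st.py
```

```text
[642.45  -6.8   98.99   1.81] 12.75 F [-0.16  0.32 -0.67] M [-0.016  0.025  0.009] 15.22
```

Emit:
carry_out([
  [[0.003, 0, 0, 0, 0, 0], [0.006, 0, 0, 0, 0, 0], [0.006, 0, 0, 0, 0, 0]],
])

```text
time_s: 13.12
tcp_pos: [642.4, -6.8, 97.4]
tool_rot: [0.707, -0.011, 0.707, 0.011]
contact_force: [0.5, 0.3, -0.9]
finger_gap: 15.3
```

```bash
python3 st.py
```

```text
[642.38  -6.84  97.41   1.81] 13.125 F [ 0.53  0.28 -0.87] M [-0.005 -0.025  0.005] 15.26
```

Emit:
carry_out([
  [[0.003, 0, 0, 0, 0, 0], [0.006, 0, 0, 0, 0, 0], [0.006, 0, 0, 0, 0, 0]],
])

```text
time_s: 13.5
tcp_pos: [642.6, -6.8, 96.3]
tool_rot: [0.707, -0.011, 0.707, 0.011]
contact_force: [-0.5, -0.3, 0.5]
finger_gap: 15.3
```

```bash
python3 st.py
```

```text
[642.6   -6.79  96.29   1.81] 13.5 F [-0.45 -0.27  0.54] M [-0.029  0.184  0.016] 15.3
```

The foot touches the floor at TCP z ≈ 96.4, which makes the foot length about 72 mm and agrees with the pictures. I'll raise it just off the floor and begin the drag.

Emit:
carry_out([
  [[-0.0035, 0, 0, 0, 0, 0], [-0.0035, 0, 0, 0, 0, 0], [-0.0035, 0, -0.012, 0, 0, 0], [-0.0035, 0, -0.024, 0, 0, 0], [-0.0035, 0, -0.036, 0, 0, 0], [-0.0035, 0, -0.048, 0, 0, 0], [-0.0035, 0, -0.06, 0, 0, 0], [-0.0035, 0, -0.072, 0, 0, 0], [-0.0035, 0, -0.072, 0, 0, 0]],
])

```text
time_s: 14.62
tcp_pos: [624.2, -7.4, 96.9]
tool_rot: [0.707, -0.011, 0.707, 0.011]
contact_force: [-0.0, 0.6, -0.6]
finger_gap: 15.3
```

```bash
python3 st.py
```

```text
[624.22  -7.42  96.91   1.81] 14.625 F [-0.01  0.57 -0.57] M [0.022 0.024 0.003] 15.29
```

Emit:
carry_out([
  [[0, 0, -0.012, 0, 0, 0], [0, 0, -0.024, 0, 0, 0], [0, 0, -0.036, 0, 0, 0], [0, 0, -0.048, 0, 0, 0], [0, 0, -0.06, 0, 0, 0], [0, 0, -0.072, 0, 0, 0], [0, 0, -0.084, 0, 0, 0]],
])

```text
time_s: 15.5
tcp_pos: [604.7, -7.9, 97.4]
tool_rot: [0.708, -0.011, 0.706, 0.011]
contact_force: [4.3, -0.2, -0.3]
finger_gap: 15.2
```

```bash
python3 st.py; python3 - <<'E'
from h import *
from rig import *
S=read_camera("scene"); x0,y0=225,240
cv2.imwrite("pics/e.png",cv2.resize(S["pixels"][y0:y0+75,x0:x0+100],(800,600),interpolation=2))
E
```

```text
[604.65  -7.89  97.36   1.81] 15.5 F [ 4.29 -0.22 -0.27] M [ 0.077 -1.373 -0.018] 15.15
```

View pics/e.png

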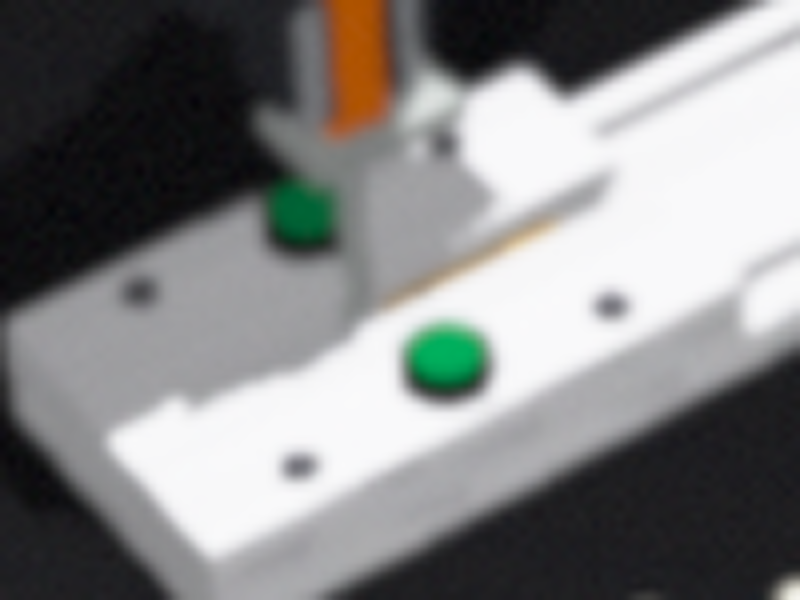

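The key is moving. Its strip now runs from (385,300) to (555,225) in the crop, and it is just meeting the plunger. I'll continue slowly.

Emit:
carry_out([
  [[0.001, 0, -0.008, 0, 0, 0], [0.001, 0, -0.016, 0, 0, 0], [0.001, 0, -0.02, 0, 0, 0]],
])

```text
time_s: 15.92
tcp_pos: [601.9, -7.8, 98.0]
tool_rot: [0.71, -0.011, 0.704, 0.011]
contact_force: [8.2, 0.7, -1.6]
finger_gap: 14.9
```

```bash
python3 st.py
```

```text
[601.94  -7.85  98.01   1.81] 15.925 F [ 8.17  0.75 -1.59] M [ 0.106 -2.465 -0.02 ] 14.94
```

Emit:
carry_out([
  [[0.002, 0, -0.006, 0, 0, 0], [0.003, 0, -0.012, 0, 0, 0], [0.003, 0, -0.016, 0, 0, 0]],
])

```text
time_s: 16.3
tcp_pos: [598.6, -7.8, 97.5]
tool_rot: [0.71, -0.011, 0.704, 0.012]
contact_force: [9.6, 0.6, -1.1]
finger_gap: 15.7
```

```bash
python3 st.py
```

```text
[598.64  -7.82  97.54   1.81] 16.3 F [ 9.6   0.58 -1.06] M [ 0.15  -2.741 -0.052] 15.68
```

Emit:
carry_out([
  [[0.0, 0, -0.006, 0, 0, 0], [0.001, 0, -0.012, 0, 0, 0], [0.001, 0, -0.016, 0, 0, 0]],
])

```text
time_s: 16.68
tcp_pos: [594.5, -7.8, 97.3]
tool_rot: [0.71, -0.011, 0.704, 0.012]
contact_force: [8.6, -0.2, -0.6]
finger_gap: 15.2
```

```bash
python3 st.py
```

```text
[594.53  -7.82  97.27   1.82] 16.675 F [ 8.61 -0.16 -0.61] M [ 0.202 -2.646  0.021] 15.25
```

Emit:
carry_out([
  [[0, 0, -0.012, 0, 0, 0], [0, 0, -0.024, 0, 0, 0], [0, -0.001, -0.036, 0, 0, 0], [0, -0.001, -0.048, 0, 0, 0], [0, -0.001, -0.06, 0, 0, 0], [0, -0.001, -0.072, 0, 0, 0]],
])

```text
time_s: 17.42
tcp_pos: [576.3, -9.7, 97.2]
tool_rot: [0.71, -0.011, 0.704, 0.011]
contact_force: [7.0, -0.8, 0.6]
finger_gap: 15.2
```

```bash
python3 st.py
```

```text
[576.32  -9.7   97.2    1.79] 17.425 F [ 6.97 -0.85  0.63] M [-4.060e-01 -2.468e+00 -2.000e-03] 15.19
```

Emit:
carry_out([
  [[0, 0.001, -0.01, 0, 0, 0], [0, 0.0015, -0.02, 0, 0, 0], [0, 0.0015, -0.03, 0, 0, 0], [0, 0.0015, -0.04, 0, 0, 0], [0, 0.0015, -0.05, 0, 0, 0], [0, 0.0015, -0.06, 0, 0, 0]],
])

```text
time_s: 18.18
tcp_pos: [561.2, -10.1, 97.1]
tool_rot: [0.71, -0.011, 0.704, 0.011]
contact_force: [7.2, -1.6, 0.4]
finger_gap: 15.3
```

```bash
python3 st.py
```

```text
[561.22 -10.11  97.13   1.78] 18.175 F [ 7.19 -1.65  0.38] M [-0.586 -2.493 -0.003] 15.3
```

Emit:
carry_out([
  [[0, 0, -0.01, 0, 0, 0], [0, 0, -0.02, 0, 0, 0], [0, 0, -0.03, 0, 0, 0], [0, 0, -0.04, 0, 0, 0]],
])

```text
time_s: 18.68
tcp_pos: [549.5, -9.9, 96.7]
tool_rot: [0.708, -0.011, 0.706, 0.011]
contact_force: [0.3, 0.1, 0.5]
finger_gap: 15.1
```

```bash
python3 st.py
```

```text
[549.52  -9.9   96.69   1.79] 18.675 F [0.29 0.14 0.54] M [ 0.007 -0.053  0.05 ] 15.1
```

Emit:
carry_out([
  [[-0.002, 0, -0.01, 0, 0, 0], [-0.002, 0, -0.02, 0, 0, 0], [-0.002, 0, -0.034, 0, 0, 0], [-0.002, 0, -0.048, 0, 0, 0], [-0.002, 0, -0.062, 0, 0, 0], [-0.002, 0, -0.076, 0, 0, 0], [-0.002, 0, -0.09, 0, 0, 0], [-0.002, 0, -0.1, 0, 0, 0], [-0.002, 0, -0.1, 0, 0, 0]],
])

```text
time_s: 19.8
tcp_pos: [522.1, -10.5, 96.2]
tool_rot: [0.707, -0.011, 0.707, 0.011]
contact_force: [1.6, -0.1, 2.6]
finger_gap: 15.4
```

```bash
python3 st.py; python3 - <<'E'
from h import *
from rig import *
c,s,M=cur()
S=read_camera("scene"); x0,y0=265,215; np.savez("scene5.npz",**S)
cv2.imwrite("pics/f.png",cv2.resize(S["pixels"][y0:y0+75,x0:x0+100],(800,600),interpolation=2))
p=S["pixels"].astype(int); print(look_for("key","scene")[:2])
f=lambda P:((proj(S,P)[0]-[x0,y0]+.5)*8).round(0).tolist()
from fit import place
J=(528.5,-10.5,.032)
print([f(place(np.array([[x,y,12.]]),J)) for x,y in((0,-10),(0,10),(-100,-28),(-100,28))])
print([f(place(np.array([[x,y,18.]]),J)) for x,y in((-16,-9),(-16,9),(-66,0))])
E
```

```text
[522.14 -10.53  96.16   1.81] 19.8 F [ 1.63 -0.14  2.65] M [ 0.075 -0.279  0.022] 15.42
[{'uv': [320.7, 254.7], 'p': 0.76}]
[[287.0, 401.0], [336.0, 448.0], [570.0, 198.0], [711.0, 319.0]]
[[343.0, 358.0], [388.0, 400.0], [531.0, 295.0]]
```

View pics/f.png

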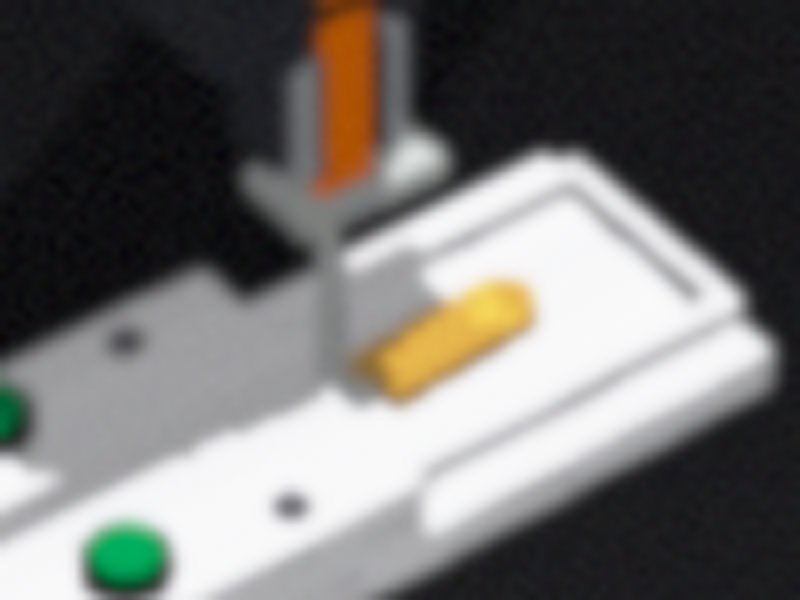

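The picture shows the whole key flat on the apron, from (375,380) to (530,300), clear of the mouth. I'll back the foot off, lift straight out and return toward the stand.

Emit:
carry_out([
  [[-0.004, 0, 0, 0, 0, 0], [-0.006, 0, 0.012, 0, 0, 0], [-0.006, 0, 0.016, 0, 0, 0], [-0.04, 0, 0.016, 0, 0, 0], [-0.12, 0, 0.016, 0, 0, 0], [-0.3, 0, 0.016, 0, 0, 0], [-0.5, 0, 0.016, 0, 0, 0], [-0.65, 0, 0.016, 0, 0, 0], [-0.65, 0, 0.016, 0, 0, 0]],
])

```text
time_s: 21.02
tcp_pos: [528.4, -10.1, 262.1]
tool_rot: [0.709, -0.011, 0.705, 0.011]
contact_force: [-0.5, -0.4, -1.2]
finger_gap: 15.3
```

```bash
python3 st.py 560 150 257 11; python3 - <<'E'
from h import *
print(delta((560,150,257,11),(525.5,296.8,257.5,20.94)))
E
```

```text
[528.4  -10.13 262.14   1.8 ] 21.025 F [-0.54 -0.37 -1.2 ] M [0.003 0.026 0.032] 15.33
[0.0206, 0.6362, 0.1465, np.float64(-0.2044)]
[-0.002, 0.6027, -0.0234, -0.2209]
```

Emit:
carry_out([
  [[0, 0.2, 0.05, -0.07, 0, 0], [0, 0.42, 0.1, -0.14, 0, 0], [0, 0.636, 0.146, -0.204, 0, 0], [0, 0.636, 0.146, -0.204, 0, 0], [0, 0.636, 0.146, -0.204, 0, 0]],
])

```text
time_s: 21.65
tcp_pos: [557.4, 148.8, 257.6]
tool_rot: [0.703, -0.068, 0.705, 0.067]
contact_force: [0.0, 0.1, -1.1]
finger_gap: 15.3
```

Emit:
carry_out([
  [[0, 0.2, -0.008, -0.07, 0, 0], [0, 0.4, -0.016, -0.14, 0, 0], [0, 0.602, -0.023, -0.22, 0, 0], [0, 0.602, -0.023, -0.22, 0, 0], [0, 0.602, -0.023, -0.22, 0, 0], [0, 0.602, -0.023, -0.22, 0, 0]],
])

```text
time_s: 22.4
tcp_pos: [524.7, 293.7, 258.3]
tool_rot: [0.696, -0.127, 0.696, 0.126]
contact_force: [0.7, -0.3, -1.8]
finger_gap: 15.4
```

```bash
python3 st.py 525.5 296.8 257.1 20.94; python3 - <<'E'
from h import *
c,s,M=cur(); print(M.round(4).tolist())
E
```

```text
[524.66 293.74 258.33  20.67] 22.4 F [ 0.72 -0.33 -1.84] M [ 0.022 -0.008 -0.026] 15.4
[0.0049, 0.0103, 0.0075, np.float64(-0.006)]
[[0.0, -0.3529, 0.9356], [-0.0017, 0.9356, 0.3529], [-1.0, -0.0016, -0.0006]]
```

Emit:
carry_out([
  [[0.005, 0.01, 0.0075, -0.006, 0, 0], [0.005, 0.01, 0.0075, -0.006, 0, 0], [0.005, 0.01, 0.0075, -0.006, 0, 0], [0.005, 0.01, 0.0075, -0.006, 0, 0]],
])

```text
time_s: 22.9
tcp_pos: [524.5, 299.3, 257.4]
tool_rot: [0.695, -0.13, 0.695, 0.13]
contact_force: [-0.7, -0.0, -1.1]
finger_gap: 15.3
```

```bash
python3 st.py 525.5 296.8 257.1 20.94; python3 - <<'E'
from h import *
from rig import *
A=dict(np.load("scene2.npz"))["pixels"]; S=read_camera("scene")["pixels"]
f=lambda I:cv2.resize(I[240:330,395:465],(390,500),interpolation=2)
cv2.imwrite("pics/g.png",np.hstack([f(A),f(S)]))
T=A[285:312,418:434]; r=cv2.matchTemplate(cv2.resize(S[275:322,408:444],None,fx=5,fy=5,interpolation=2),cv2.resize(T,None,fx=5,fy=5,interpolation=2),cv2.TM_CCOEFF_NORMED)
_,v,_,l=cv2.minMaxLoc(r); print("foot shift px",(np.array(l)/5-10),v)
E
```

```text
[524.53 299.31 257.42  21.16] 22.9 F [-0.72 -0.03 -1.12] M [ 0.018 -0.007  0.012] 15.34
[0.0013, -0.0108, -0.0, np.float64(0.0048)]
foot shift px [1.8 0.8] 0.9956719279289246
```

View pics/g.png

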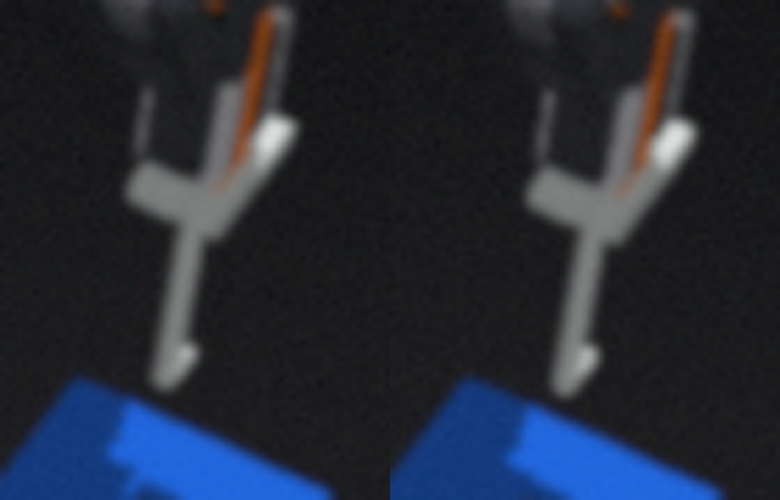

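The two views, before and now, agree: the shank is not tilted in the grip, and the shift is just the 2.5 mm offset in y. I'll correct that, then lower.

Emit:
carry_out([
  [[0.0, -0.011, 0, 0.005, 0, 0], [0.0, -0.011, 0, 0.005, 0, 0], [0.0, -0.011, 0, 0.005, 0, 0], [0.0, -0.011, 0, 0.005, 0, 0]],
])

```text
time_s: 23.45
tcp_pos: [525.5, 296.9, 257.4]
tool_rot: [0.695, -0.128, 0.695, 0.129]
contact_force: [0.6, -0.0, -1.3]
finger_gap: 15.4
```

```bash
python3 st.py 525.5 296.8 257.1 20.94; python3 - <<'E'
from h import *
from rig import *
A=dict(np.load("scene2.npz"))["pixels"]; S=read_camera("scene")["pixels"]
T=A[285:312,418:434]; r=cv2.matchTemplate(cv2.resize(S[275:322,408:444],None,fx=5,fy=5,interpolation=2),cv2.resize(T,None,fx=5,fy=5,interpolation=2),cv2.TM_CCOEFF_NORMED)
_,v,_,l=cv2.minMaxLoc(r); print("foot shift px",(np.array(l)/5-10),v)
E
```

```text
[525.46 296.89 257.4   20.94] 23.45 F [ 0.55 -0.01 -1.33] M [-0.018 -0.016  0.011] 15.43
[0.0012, -0.0004, 0.0, np.float64(0.0)]
foot shift px [0.2 0. ] 0.9971801042556763
```

Foot is back within 0.2 px of its lifted position. I'll lower it through the hole in stages.

Emit:
carry_out([
  [[0.04, 0, 0, 0, 0, 0], [0.1, 0, 0, 0, 0, 0], [0.16, 0, 0, 0, 0, 0], [0.22, 0, 0, 0, 0, 0], [0.22, 0, 0, 0, 0, 0]],
])

```text
time_s: 24.12
tcp_pos: [524.7, 296.2, 200.6]
tool_rot: [0.694, -0.129, 0.696, 0.128]
contact_force: [0.8, -0.0, -1.5]
finger_gap: 15.3
```

```bash
python3 st.py 525.5 296.8 129 20.94
```

```text
[524.66 296.17 200.62  20.94] 24.125 F [ 0.82 -0.01 -1.45] M [-0.03   0.019  0.025] 15.32
[0.2865, 0.0011, 0.004, np.float64(0.0001)]
```

Emit:
carry_out([
  [[0.0, 0.001, 0.002, 0, 0, 0], [0.015, 0.001, 0.002, 0, 0, 0], [0.03, 0.001, 0.002, 0, 0, 0], [0.06, 0.001, 0.002, 0, 0, 0], [0.06, 0.001, 0.002, 0, 0, 0]],
])

```text
time_s: 24.75
tcp_pos: [525.5, 296.8, 186.6]
tool_rot: [0.695, -0.129, 0.696, 0.128]
contact_force: [0.7, 0.1, -0.7]
finger_gap: 15.6
```

```bash
python3 st.py 525.5 296.8 129.5 20.94
```

```text
[525.45 296.84 186.56  20.94] 24.75 F [ 0.67  0.06 -0.7 ] M [ 0.027 -0.031  0.034] 15.55
[0.2282, -0.0002, 0.0001, np.float64(-0.0001)]
```

Inside the hole with no contact, so I'll go on down to just above seating.

Emit:
carry_out([
  [[0.04, 0, 0, 0, 0, 0], [0.1, 0, 0, 0, 0, 0], [0.16, 0, 0, 0, 0, 0], [0.2, 0, 0, 0, 0, 0], [0.226, 0, 0, 0, 0, 0], [0.23, 0, 0, 0, 0, 0], [0.234, 0, 0, 0, 0, 0], [0.234, 0, 0, 0, 0, 0]],
])

```text
time_s: 25.75
tcp_pos: [526.1, 297.4, 129.3]
tool_rot: [0.696, -0.128, 0.695, 0.129]
contact_force: [0.3, -0.0, -1.6]
finger_gap: 15.2
```

```bash
python3 st.py 525.5 296.8 127.3 20.94
```

```text
[526.1  297.37 129.26  20.93] 25.75 F [ 0.28 -0.01 -1.55] M [ 0.017 -0.003 -0.019] 15.19
[0.0078, -0.0013, -0.0031, np.float64(-0.0001)]
```

Emit:
carry_out([
  [[0.002, 0, 0, 0, 0, 0], [0.004, 0, 0, 0, 0, 0], [0.004, 0, 0, 0, 0, 0]],
])

```text
time_s: 26.12
tcp_pos: [525.9, 297.2, 127.9]
tool_rot: [0.695, -0.128, 0.695, 0.128]
contact_force: [-0.2, -0.1, 0.0]
finger_gap: 15.3
```

```bash
python3 st.py 525.5 296.8 127 20.94
```

```text
[525.89 297.18 127.9   20.93] 26.125 F [-0.22 -0.11  0.01] M [ 0.016 -0.021 -0.035] 15.33
[0.0036, -0.0009, -0.002, np.float64(-0.0002)]
```

Emit:
carry_out([
  [[0.001, 0, 0, 0, 0, 0], [0.001, 0, 0, 0, 0, 0]],
])

```text
time_s: 26.38
tcp_pos: [525.9, 297.2, 127.6]
tool_rot: [0.695, -0.128, 0.695, 0.128]
contact_force: [0.5, 0.4, -0.6]
finger_gap: 15.1
```

Emit:
carry_out([
  [[0, 0, 0, 0, 0, 0], [0, 0, 0, 0, 0, 0], [0, 0, 0, 0, 0, 0], [0, 0, 0, 0, 0, 0], [0, 0, 0, 0, 0, 0], [0, 0, 0, 0, 0, 0], [0, 0, 0, 0, 0, 0], [0, 0, 0, 0, 0, 0]],
], fingers=0)

```text
time_s: 27.38
tcp_pos: [525.9, 297.2, 127.6]
tool_rot: [0.695, -0.128, 0.695, 0.128]
contact_force: [-0.5, 0.6, -0.0]
finger_gap: 85.5
```

Emit:
carry_out([
  [[-0.06, 0, 0, 0, 0, 0], [-0.15, 0, 0, 0, 0, 0], [-0.3, 0, 0, 0, 0, 0], [-0.45, 0, 0, 0, 0, 0], [-0.6, 0, 0, 0, 0, 0], [-0.6, 0, 0, 0, 0, 0]],
])

```text
time_s: 28.12
tcp_pos: [527.3, 298.8, 282.1]
tool_rot: [0.698, -0.128, 0.693, 0.129]
contact_force: [0.6, -0.7, -0.6]
finger_gap: 85.2
```

Emit:
carry_out([
  [[0, -0.2, -0.15, 0, 0, 0], [0, -0.4, -0.3, 0, 0, 0], [0, -0.6, -0.45, 0, 0, 0], [0, -0.6, -0.45, 0, 0, 0], [0, -0.6, -0.45, 0, 0, 0]],
])

```text
time_s: 28.75
tcp_pos: [474.4, 117.4, 277.9]
tool_rot: [0.696, -0.128, 0.695, 0.129]
contact_force: [-0.4, 0.8, -0.5]
finger_gap: 85.3
```

```bash
python3 st.py; python3 - <<'E'
from h import *
from rig import *
S=read_camera("scene"); T=read_camera("top"); np.savez("scene9.npz",**S)
A=dict(np.load("scene0.npz"))["pixels"]
for n,(x0,y0,x1,y1) in dict(pick=(385,290,460,370),rack=(220,160,300,210),bottle=(165,170,215,245),cup=(285,310,350,410)).items():
    r=cv2.matchTemplate(cv2.resize(S["pixels"][y0-5:y1+5,x0-5:x1+5],None,fx=4,fy=4,interpolation=2),cv2.resize(A[y0:y1,x0:x1],None,fx=4,fy=4,interpolation=2),cv2.TM_CCOEFF_NORMED)
    _,v,_,l=cv2.minMaxLoc(r); print(n,np.array(l)/4-5,round(v,3))
cv2.imwrite("pics/z.png",cv2.resize(S["pixels"][205:405,220:480],(780,600),interpolation=2))
m=masks_of("key","scene"); print(m[0]["uv"],m[0]["p"]) if m else 0
C=cloud(S); k=(S["pixels"][...,2]>150)&(S["pixels"][...,0]<110)&(C[...,2]<40)&(abs(C[...,1]+10)<45)&(abs(C[...,0]-480)<80)
print("key cloud",k.sum(),cv2.minAreaRect(onz(S,np.argwhere(k)[:,::-1],17)[:,:2].astype(np.float32)))
E
```

```text
[474.44 117.37 277.88  20.93] 28.75 F [-0.44  0.78 -0.49] M [ 0.022 -0.062 -0.016] 85.31
pick [0. 0.] 0.999
rack [0. 0.] 0.997
bottle [0. 0.] 0.999
cup [0. 0.] 0.997
[322.6, 255.9] 0.63Traceback (most recent call last):
  File "<stdin>", line 11, in <module>
  File "h.py", line 13, in onz
    r=rays(d,uv)@rot(d).T; o=np.asarray(d["origin"])
      ~~~~^^^^^^
  File "h.py", line 7, in rays
    n=cv2.undistortPoints(np.asarray(uv,float).reshape(-1,1,2),d["mtx"],k).reshape(-1,2)
      ~~~~~~~~~~~~~~~~~~~^^^^^^^^^^^^^^^^^^^^^^^^^^^^^^^^^^^^^^^^^^^^^^^^^
cv2.error: OpenCV(4.12.0) /io/opencv/modules/calib3d/src/undistort.dispatch.cpp:347: error: (-215:Assertion failed) CV_IS_MAT(_src) && CV_IS_MAT(_dst) && (_src->rows == 1 || _src->cols == 1) && (_dst->rows == 1 || _dst->cols == 1) && _src->cols + _src->rows - 1 == _dst->rows + _dst->cols - 1 && (CV_MAT_TYPE(_src->type) == CV_32FC2 || CV_MAT_TYPE(_src->type) == CV_64FC2) && (CV_MAT_TYPE(_dst->type) == CV_32FC2 || CV_MAT_TYPE(_dst->type) == CV_64FC2) in function 'cvUndistortPointsInternal'
```

View pics/z.png

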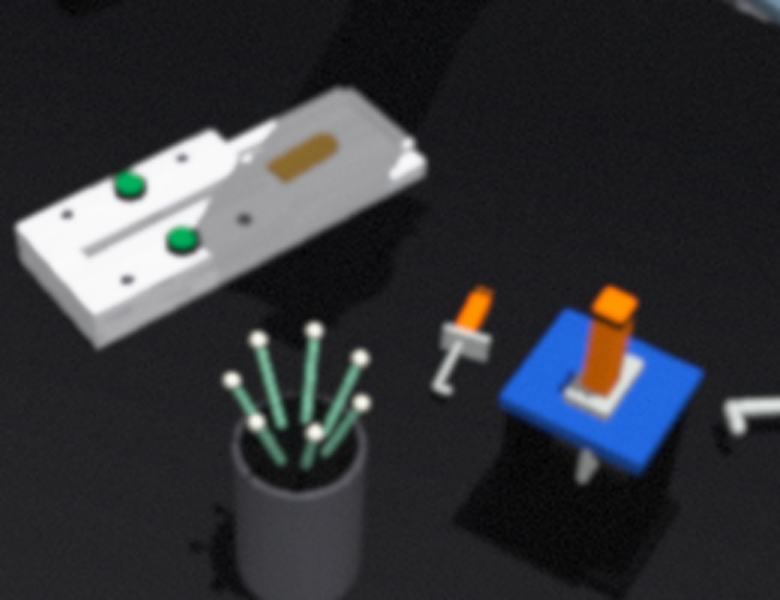

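The final picture shows the key flat on the apron at about (305,157), the slot empty, and the pick upright in its stand at (605,350). The bystanders have not moved.

```bash
python3 -c "
from rig import *
print(close_job())"
```

```text
the job is handed in; nothing more can be done
None
```

The brass key is out of the slot and lying flat on the apron, and the orange-handled pick is hanging upright in its stand again. I handed the job in at about 29 s of the 59 s allowed; no verdict came back.

- **Feeling for the floor:** I lowered the hook through the slit behind the key in small steps. It touched the floor with about 1.5 N, which puts the foot about 72 mm below the collar, as the pictures had suggested.
- **Dragging the key:** The highest force I read was about 10 N at the plunger, and it fell to almost nothing once the key was past. Forces were read only at the end of each short move, so a brief higher peak could have gone unseen.
- **Last checks:** In the final picture the whole key lies clear of the mouth, with its tail about 16–18 mm outside it. The pick, lens rack, bottle and swab cup all match the first picture to within a quarter of a pixel. The gripper is open and touching nothing.
- **Failed check:** A last numeric measurement of the key's position gave an error, because the key lay in the arm's shadow and the colour filter found no pixels. Its final position therefore rests on the picture and the network's detection (0.63 confidence).

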